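Cock the spring striker of the tap-test rig and set its safety

ROBOT

A 6-joint arm with a two-finger parallel gripper is mounted at the origin on a cart in front of the work surface, level with it; the furniture and walls round the work are solid. World frame = base frame: x ahead of the robot, y to its left, z up, the work surface at z = 0. Lengths are in m, angles in rad, forces in N, time in s.
With the tool pointing down it reaches from about 0.425 to 0.95 m from the base axis. Payload 3.5 kg.
Tool frame: the origin (TCP) lies midway between the tips of the shut fingers; the grasp point (between the pads) lies 19 mm behind it; z points along the fingers, y is the direction in which the jaws open and shut (so a half turn about z gives the same grasp; the last joint's range is limited). The gripper opens to 85 mm and grips with 20 to 120 N. Pads are 22 mm wide; open, the fingers measure 114 mm over their backs; the gripper's body (76 mm by 85 mm) begins 54 mm behind the grasp point. The pads swing forward as they close: fully open they stand 13 mm farther back than shut.
Start: joints at [1.186, 0.286, 1.577, -0, 1.279, -0.15], TCP at [0.157, 0.656, 0.231] pointing down, gripper open.
Joint ranges: [-2.77, 2.77], [-0.9, 2.22], [0.21, 2.48], [-1.53, 4.67], [0.24, 2.81], [-2.84, 2.84]. Speed limits (rad/s): [2.79, 2.79, 3.14, 3.14, 3.14, 3.14].

INTERFACE

Orientations are given as a unit quaternion [x, y, z, w].
In Python, from plant import * gives the robot as it stands.
- The arm moves only by the shell command python3 -m jog 'ROWS' [FORCE]. ROWS is a JSON object of lists of equal length, an entry for each row: "travel": the shift along the world's x, y, z in mm, a list of three; "dr": the turn, a rotation vector about the world's x, y, z in degrees, a list of three; "jaw": the closure in counts, from 0 (fully open) to 255 (shut). In form: {"travel": [[x, y, z], ...], "dr": [[wx, wy, wz], ...], "jaw": [jaw, ...]}. A call has 1 to 5 rows; each row shifts and turns the commanded pose from where the row before left it; what a row does not reach is not made up. A row lasts 1/12 s, in which the tool goes at most 41.7 mm and 7.16 degrees, less where a joint would pass 70% of its speed; a pose out of reach is approached as far as the arm can. A call is refused whole if a number of a shift passes 41.7 or a number of a turn 7.16, either way. A call with a gripper value outside its range is refused whole. The fingers move at their own pace and stop on an object; FORCE is the grip in N (left out, the last holds). Time passes only in rows, so rows that do not move let the fingers close. It gives the time, the measured TCP pose, the force and the opening at its end, in the units of the state.
- get_state(): the state, without advancing time (a new reading comes with each control period).
- read_camera(name): name is "scene" or "top" or "wrist"; returns the picture (384x512x3 uint8, red, green, blue); there is no depth.
- camera_info(name): a dict with "K" (3x3 intrinsics, pixels), "R" (3x3) and "t" (3): a world point X has camera coordinates R X + t; the wrist camera has in their place "mount" (4x4, takes a point from camera to tool coordinates, whose origin is the TCP and whose axes are the flange's). Camera axes: x right, y down, z forward; pixel columns grow to the right and rows downward; lengths in m; the calibration is good to about 2 mm. A picture is of the moment at which its call begins: read the wrist's pose just before it. camera_info takes no time and is no camera call.
- sign_off(): hands the job in, once; it reports no verdict.
The state is a dict: "time": time; "qpos": joint angles; "dq": joint speeds; "joint_efforts": joint torques, N m; "eef_pos": TCP position; "tcp_rot": TCP orientation; "contact_force": force on the tool from outside, world axes, zero at the start; "wrist_torque": the same for the moment, N m; "opening": opening from 0.0 (shut) to 1.0 (fully open).
Only numpy, scipy, OpenCV 4.12 (cv2) and the standard library are available. Lean on these libraries where they do the work, as an engineer would, in place of code of your own. Each camera call takes 0.05 s, during which the arm holds its last target. There are 200 camera calls.

TASK

Cock the board tap-tester: draw its sprung striker arm back by the post until the catch clicks in behind it, without ramming the buffer behind the catch, then ease the arm forward until the catch carries it and let go, never letting it snap. Then push the safety tab fully home under the trigger paddle, without firing the striker, and leave the things lying around where they are.

Things in the scene. Friction and masses are not known exactly. Their poses are not given: they have to be found in the camera images.
- rig: Tap-test rig, fixed to the bench: aluminium plate 220 (x) x 230 (y) x 10 mm. Origin at the centre of its underside, z up, -x side towards the robot; rig positions in mm. Anvil at (72, -44), top z 52. Trigger: a steel paddle 14 x 26 mm, top z 31, at (-33, 85), +-14 mm in x with the adjuster, one piece with the catch's tooth: pressing it with 2 to 3 N fires the striker
- pivot (a point): Centre of the striker arm's vertical pivot, at rig (-45, -85), 50 mm above the bench
- striker (a joint): Striker arm angle about the vertical pivot, rad: 0 at rest on the anvil, growing as the arm is drawn (anticlockwise from above); the arm points 0.611 + value from the rig's +x axis. A spring pulls it back: 3 N at the post at rest, about 7 N drawn. The catch takes somewhere from 0.77 to 1.12, set by an adjuster under the arm, not told: it must be felt
- striker_head: Outer end of the striker arm: dark steel hammer head (22 mm diameter, 32 mm long, z 31 to 53 mm) with an upright round steel post, 12 mm diameter, free to grip from z 56 to 97 mm. Origin on the bench plane under the post's axis, 120 mm from the pivot; its x axis points outwards along the arm. A lug under the arm, 90 mm from the pivot, is what the catch holds
- post_top (a point): Top centre of the striker's post, 97 mm above the bench, 120 mm from the pivot. Let go when the catch already carries the arm: more than about 1 mm of free run onto the catch is a snap
- catch_block: Fixed catch, two dark rails 84 mm long, top z 26 mm, origin at rig (-45, 5, 0). Between them (part of it) a sprung tooth: the lug pushes it down (1 to 2 N more at the post), then it snaps up behind the lug. Some 3 mm of post travel later the lug meets a rubber buffer, 4 to 5 N per mm at the post; ramming it damages the catch. Hooked, the arm does not follow a hand easing forward
- safety (a joint): Safety slide, m: 0 = off, 0.036 = fully home under the trigger paddle; it starts between 0 and 0.002. It moves straight towards the rig's -x, with about 2 N of friction, and stays where it is left. With the safety on, the catch cannot be cocked
- tab_top (a point): Top centre of the safety's upright black tab (14 mm in x, 16 mm in y, z 28 to 69 mm above the bench), at rig (33, 85) when the safety is off, (-3, 85) when home. It stands free on all sides above z 28
- cutters: Bystander: blue-handled side cutters lying left of the rig, 52x109x13 mm, origin under its centre
- spool: Bystander: solder wire spool standing behind the rig, 58 mm diameter, 36 mm high, origin under its centre
- tweezers: Bystander: black tweezers lying in front of the rig, 10x140x7 mm, origin under its centre

How it is judged:
By the outcome, as a careful person would: the job done as asked, in the order asked, and still so for the second after the job is handed in, with the robot touching nothing.
It also fails if it takes over 64 s, if anything falls off the work surface, if the arm or the gripper's body presses on something with over 40 N, if the wrist force passes 120 N, or if a joint passes its speed limit or range.

## Working session

There is one attempt and no reset: what is moved stays moved. The work goes in short steps, Python scripts to look and compute and a shell command to move; the robot and the scene stay as the last step left them, time stands still between calls to the robot, and variables do not carry over. Pictures are saved under pics/ and viewed, about 8 in all and at most 12, crops included, and the job is handed in when it is done.

```bash
mkdir -p pics; ls
python3 - <<'E'
from plant import *
import cv2,numpy as np
s=get_state(); print(s)
for n in ["scene","top"]:
    im=read_camera(n); cv2.imwrite(f"pics/{n}0.png",im[:,:,::-1])
    print(n,camera_info(n))
print(camera_info("wrist"))
a=cv2.imread("pics/top0.png");cv2.imwrite("pics/top0b.png",cv2.resize(a,(800,600)))
E
```

```text
pics
{'time': 0.0, 'qpos': array([ 1.18597262e+00,  2.87200341e-01,  1.57818655e+00,  2.26174738e-05,
        1.27860079e+00, -1.49946834e-01]), 'dq': array([-0.00107322,  0.00034416,  0.00296334,  0.00047452, -0.00093886,
        0.00159099]), 'joint_efforts': array([-6.60587066e-04, -4.05996430e+01, -2.92614555e+01, -1.55752255e-04,
        5.85616770e-03, -1.36285198e-05]), 'eef_pos': array([0.15676833, 0.65586363, 0.22991889]), 'tcp_rot': array([ 1.17171841e-01,  9.93110933e-01, -1.15209931e-03, -3.26836382e-04]), 'contact_force': array([-0.29510149,  0.13808767,  0.38872278]), 'wrist_torque': array([ 0.00034585, -0.0245944 , -0.00600782]), 'opening': 1.0006922394757638}
scene {'K': array([[436.44729573,   0.        , 255.68446831],
       [  0.        , 436.44729573, 196.92883526],
       [  0.        ,   0.        ,   1.        ]]), 'R': array([[-0.54647762, -0.83740494,  0.01073253],
       [-0.41888204,  0.26221396, -0.86935705],
       [ 0.72518967, -0.47957983, -0.49406794]]), 't': array([0.33083643, 0.28834523, 0.53249546])}
top {'K': array([[363.15589345,   0.        , 25
[... 165 characters left out ...]
4.36098925e-04],
       [-9.94268195e-01, -8.39696502e-03, -1.06584461e-01],
       [ 1.06576946e-01,  1.33869495e-03, -9.94303556e-01]]), 't': array([0.05740275, 0.56719953, 0.87675421])}
{'K': array([[337.02432839,   0.        , 256.14922425],
       [  0.        , 337.02432839, 193.48094493],
       [  0.        ,   0.        ,   1.        ]]), 'mount': array([[-1.13829933e-03, -9.44707911e-01, -3.27911065e-01,
         8.41613760e-02],
       [ 9.99996797e-01, -1.81657341e-03,  1.76217168e-03,
         5.32536014e-04],
       [-2.26041205e-03, -3.27908009e-01,  9.44706954e-01,
        -1.41049802e-01],
       [ 0.00000000e+00,  0.00000000e+00,  0.00000000e+00,
         1.00000000e+00]])}
```

View pics/top0b.png

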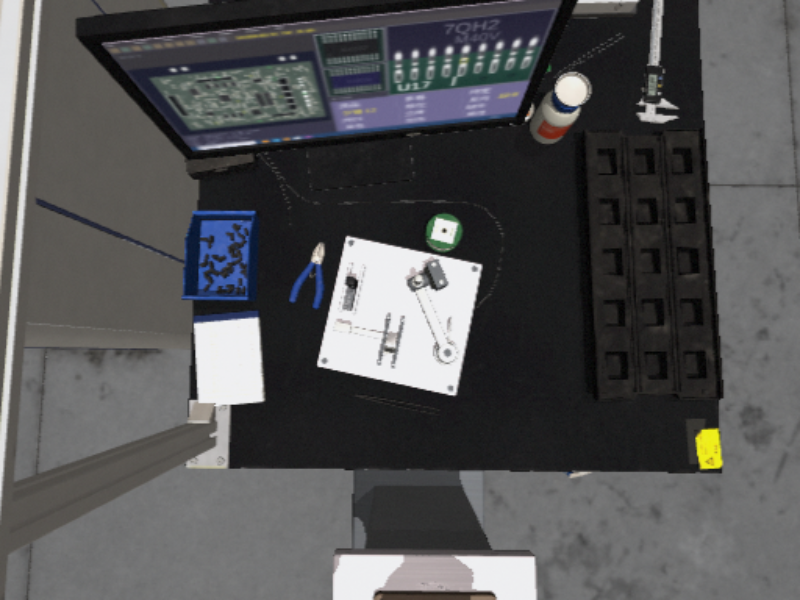

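View pics/scene0.png

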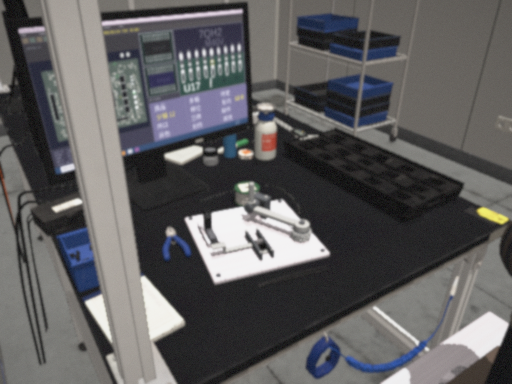

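The top view shows the white plate with corners near (350,237), (481,265), (457,395) and (318,365) in the 800 px picture. The striker arm runs from the pivot (445,350) to the head (420,278), the tab is at (350,285), the catch at (390,340) and the paddle at (342,326). The cutters are to the left, the spool behind and the tweezers in front.

```bash
cat > h.py <<'E'
from plant import *
import cv2,numpy as np
from scipy.spatial.transform import Rotation as Ro
def cam(n,s=None):
    c=camera_info(n);K=c["K"]
    if n!="wrist": return K,c["R"],c["t"]
    M=c["mount"];T=np.eye(4);T[:3,:3]=Ro.from_quat(s["tcp_rot"]).as_matrix();T[:3,3]=s["eef_pos"]
    W=np.linalg.inv(T@M);return K,W[:3,:3],W[:3,3]
def ray(c,uv,z):
    K,R,t=c;d=R.T@np.linalg.inv(K)@np.array([uv[0],uv[1],1.]);o=-R.T@t
    return o+d*(z-o[2])/d[2]
def px(c,X):
    K,R,t=c;p=K@(R@np.asarray(X,float)+t);return p[:2]/p[2]
E
python3 - <<'E'
from h import *
a=cv2.imread("pics/top0.png");c=cam("top")
m=(a.min(2)>170).astype(np.uint8); m[:,:190]=0;m[:140]=0;m[270:]=0;m[:,320:]=0
m=cv2.morphologyEx(m,cv2.MORPH_CLOSE,np.ones((9,9)))
k=max(cv2.findContours(m,0,2)[0],key=cv2.contourArea)
k=cv2.convexHull(k)
b=cv2.boxPoints(cv2.minAreaRect(k)); print(b)
P=np.array([ray(c,q,.01) for q in b]);print(P)
C=P.mean(0)
print("C",C,[np.linalg.norm(P[i]-P[i-1]) for i in range(4)])
for i in range(4):
    d=P[i]-P[i-1];print(np.degrees(np.arctan2(d[1],d[0])))
s=.64
for n,q,z in [("post?",(420,278),.07),("pivot",(445,350),.05),("tab",(352,285),.05)]:
    print(n,ray(c,np.array(q)*s,z))
E
```

```text
[[202.40433 233.74007]
 [225.49998 127.49999]
 [313.8881  146.7148 ]
 [290.79242 252.95486]]
[[ 0.44553322  0.1905843   0.01      ]
 [ 0.71975746  0.1370191   0.01      ]
 [ 0.67088121 -0.09217845  0.01      ]
 [ 0.39971198 -0.03187609  0.01      ]]
C [0.55897097 0.05088722 0.01      ] [np.float64(0.22713038561699017), np.float64(0.27940680405656937), np.float64(0.23435102806019925), np.float64(0.27779330906778393)]
78.36128423211784
-11.052620307861783
-102.03797729125625
167.46262917573452
post? [0.58092172 0.02637408 0.07      ]
pivot [ 0.47161566 -0.01353675  0.05      ]
tab [0.57155268 0.13195235 0.05      ]
```

Run:
```python
from h import *
c=cam("top")
b=np.array([(348.5,236.5),(482,264.5),(457,396),(317.5,366)])*.64
P=np.array([ray(c,q,.01) for q in b]);print(P)
C=P.mean(0); fx=(P[0]+P[1]-P[2]-P[3])/2; fy=(P[0]+P[3]-P[1]-P[2])/2
print(C,np.linalg.norm(fx),np.linalg.norm(fy),np.degrees(np.arctan2(fx[1],fx[0])),np.degrees(np.arctan2(fy[1],fy[0]))-90)
th=(np.arctan2(fx[1],fx[0])+np.arctan2(fy[1],fy[0])-np.pi/2)/2
R=np.array([[np.cos(th),-np.sin(th)],[np.sin(th),np.cos(th)]])
W=lambda x,y:C[:2]+R@np.array([x,y])/1e3
for n,x,y in [("pivot",-45,-85),("post",-45+120*np.cos(.611),-85+120*np.sin(.611)),("tab",33,85),("paddle",-33,85)]: print(n,W(x,y))
```

```text
[[ 0.65671819  0.14230833  0.01      ]
 [ 0.61184646 -0.07776312  0.01      ]
 [ 0.3985502  -0.03609814  0.01      ]
 [ 0.44430222  0.18855135  0.01      ]]
[0.52785427 0.05424961 0.01      ] 0.21734691646643114 0.22693026357723592 -11.667375816426544 -11.517844892946002
pivot [ 0.46669133 -0.01997367]
post [0.57680931 0.02771312]
tab [0.57726199 0.1308843 ]
paddle [0.51260831 0.14414711]
```

```bash
python3 - <<'E'
from h import *
ct,cs=cam("top"),cam("scene")
print("campos",-ct[1].T@ct[2],-cs[1].T@cs[2])
for z in (0,.1): print("base top",ray(ct,(208*.64,432*.64),z),"scene",ray(cs,(140,380),z))
b=ray(ct,(208*.64,432*.64),0)
for h in (0,.2,.4,.6,.8): X=b+[0,0,h]; print(h,px(ct,X)/.64,px(cs,X))
for q in [(1.186,0),(.05,0)]: pass
for X in [(.157,.656,.23),(.35,.45,.4),(.6,.3,.4),(0,.66,.4)]: print(X,px(ct,X)/.64,px(cs,X))
E
python3 - <<'E'
import cv2
a=cv2.imread("pics/top0.png")[120:384,:230]; b=cv2.imread("pics/scene0.png")[:,:230]
a=cv2.resize(a,(384*230//264,384))
cv2.imwrite("pics/pole.png",cv2.resize(cv2.hconcat([a,b]),None,fx=1.4,fy=1.4))
E
```

```text
campos [0.47001922 0.06098972 0.93223952] [-0.08458286  0.45681     0.51021318]
base top [0.33723366 0.36370237 0.        ] scene [0.3265951  0.36938504 0.        ]
base top [0.35147738 0.33123082 0.1       ] scene [0.24600566 0.38652003 0.1       ]
0 [208. 432.] [141.24007918 372.52178612]
0.2 [155.44285945 454.65356879] [120.65354339 256.33899951]
0.4 [ 62.33347481 494.7862668 ] [90.02148761 83.46301702]
0.6 [-147.7423089   585.33469025] [  39.61820582 -200.99444554]
0.8 [-1067.44890756   981.75345434] [ -58.81907808 -756.53803331]
(0.157, 0.656, 0.23) [-112.64165297  614.63612446] [-348.28883472  586.41320846]
(0.35, 0.45, 0.4) [-31.31687446 479.47248864] [-17.00596728  93.9134327 ]
(0.6, 0.3, 0.4) [148.35503212 211.9886284 ] [85.61192217 35.16267617]
(0, 0.66, 0.4) [-316.12133545  903.47086484] [-4920.08352074  2901.02160006]
```

View pics/pole.png

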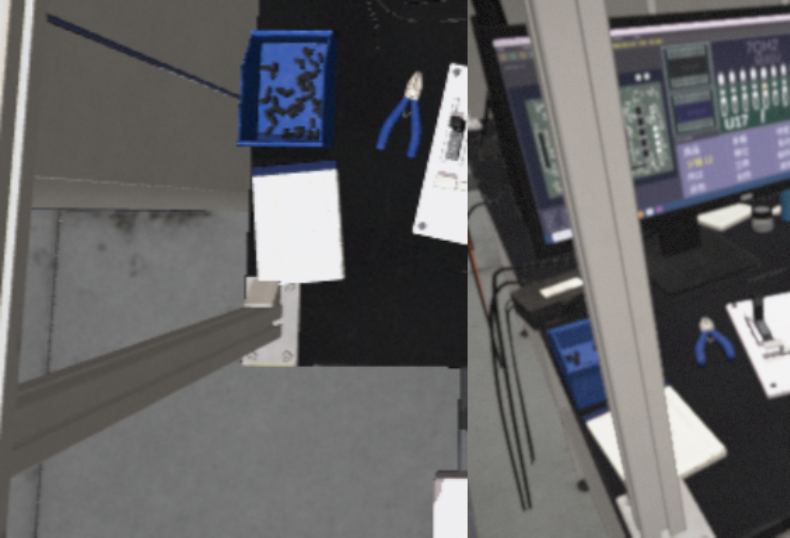

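The left view shows a vertical aluminium pole, with its base at world (0.337, 0.364), between the gripper and the rig. I'll retract radially and raise the tool, swing around inside the pole, then extend again.

```bash
python3 -m jog '{"travel":[[-9,-38,12],[-9,-38,12],[-9,-38,12],[-9,-38,12]],"dr":[[0,0,0],[0,0,0],[0,0,0],[0,0,0]],"jaw":[120,120,120,120]}' 30
python3 -m jog '{"travel":[[-9,-38,20],[-9,-38,20],[-9,-38,20],[-9,-38,20],[0,0,0]],"dr":[[0,0,0],[0,0,0],[0,0,0],[0,0,0],[0,0,0]],"jaw":[120,120,120,120,120]}'
python3 -c "
from plant import *
s=get_state();print(s['qpos'],s['contact_force'])"
```

```text
time: 0.43
eef_pos: [0.1204, 0.5026, 0.2783]
tcp_rot: [0.117, 0.993, -0.001, -0.0]
contact_force: [-0.4, 0.0, 1.3]
opening: 0.527
time: 0.85
eef_pos: [0.0858, 0.3573, 0.3612]
tcp_rot: [0.117, 0.993, 0.005, 0.002]
contact_force: [0.2, 0.7, 1.3]
opening: 0.528
[ 1.05730785e+00 -5.25277189e-01  2.08291591e+00 -5.64744084e-04
  1.57277127e+00 -2.78453494e-01] [0.22197112 0.67726228 1.32020349]
```

```bash
python3 -m jog '{"travel":[[29,-19,0],[29,-19,0],[29,-19,0],[24,-18,0],[24,-18,0]],"dr":[[0,0,-7],[0,0,-7],[0,0,-7],[0,0,-7],[0,0,-7]],"jaw":[120,120,120,120,120]}'
python3 -m jog '{"travel":[[24,-18,0],[18,-24,0],[18,-24,0],[18,-24,0]],"dr":[[0,0,-7],[0,0,-7],[0,0,-7],[0,0,-7]],"jaw":[120,120,120,120]}'
python3 -m jog '{"travel":[[11,-28,0],[11,-28,0],[11,-28,0],[30,-10,-10],[35,-10,-10]],"dr":[[0,0,-7],[0,0,-7],[0,0,-7],[0,0,-7],[0,0,-7]],"jaw":[120,120,120,120,120]}'
python3 -m jog '{"travel":[[35,-10,-15],[35,-10,-15],[35,0,-15],[20,0,-15],[0,0,0]],"dr":[[0,0,-7],[0,0,-7],[0,0,-5],[0,0,0],[0,0,0]],"jaw":[90,90,90,90,90]}'
python3 - <<'E'
from h import *
s=get_state();im=read_camera("wrist");np.save("s1.npy",s,allow_pickle=True)
print(s['qpos'],s['contact_force'],s['eef_pos'],s['tcp_rot'])
cv2.imwrite("pics/w1.png",im[:,:,::-1])
E
```

```text
time: 1.27
eef_pos: [0.2227, 0.2661, 0.3546]
tcp_rot: [0.413, 0.911, -0.0, -0.0]
contact_force: [0.3, 0.4, 0.3]
opening: 0.524
time: 1.6
eef_pos: [0.3005, 0.1759, 0.3545]
tcp_rot: [0.621, 0.784, -0.0, -0.0]
contact_force: [1.2, -0.8, 0.7]
opening: 0.528
time: 2.02
eef_pos: [0.3988, 0.0716, 0.3357]
tcp_rot: [0.829, 0.56, 0.001, 0.001]
contact_force: [0.1, 0.9, 0.2]
opening: 0.528
time: 2.43
eef_pos: [0.5238, 0.0526, 0.2693]
tcp_rot: [0.908, 0.419, -0.004, -0.002]
contact_force: [-0.2, -0.7, -0.2]
opening: 0.644
[-9.28338889e-02 -6.81556087e-02  1.89278493e+00  7.71111897e-05
  1.32575734e+00  6.14324171e-01] [-0.21112892 -0.73398636 -0.24428093] [0.52375118 0.05259306 0.26927732] [ 0.90820111  0.41851095 -0.00378687 -0.00223485]
```

View pics/w1.png

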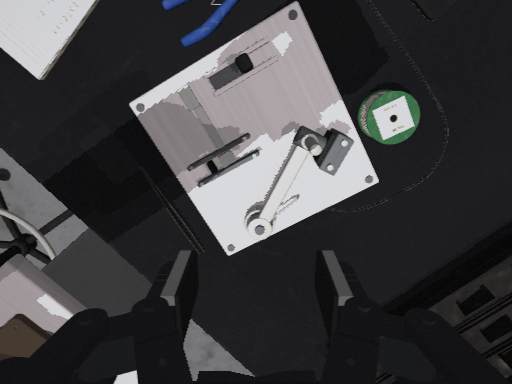

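The wrist view shows plate corners near (130,105), (297,3), (379,182) and (228,255). The post top is near (312,144), the pivot near (260,229), the tab top near (244,62), and the catch's rails near (225,160).

Run:
```python
from h import *
s=np.load("s1.npy",allow_pickle=True).item();c=cam("wrist",s)
b=np.array([(297,2),(379.5,182),(229,255),(130,105)]) # back-left,back-right,front-right,front-left
P=np.array([ray(c,q,.01) for q in b]);print(P)
C=P.mean(0); fx=(P[0]+P[1]-P[2]-P[3])/2; fy=(P[0]+P[3]-P[1]-P[2])/2
print(C,np.linalg.norm(fx),np.linalg.norm(fy),np.degrees(np.arctan2(fx[1],fx[0])),np.degrees(np.arctan2(fy[1],fy[0]))-90)
th=(np.arctan2(fx[1],fx[0])+np.arctan2(fy[1],fy[0])-np.pi/2)/2
R=np.array([[np.cos(th),-np.sin(th)],[np.sin(th),np.cos(th)]])
W=lambda x,y:C[:2]+R@np.array([x,y])/1e3
for n,x,y,z in [("pivot",-45,-85,.06),("post",-45+120*np.cos(.611),-85+120*np.sin(.611),.097),("tab",33,85,.069),("paddle",-33,85,.031)]: print(n,W(x,y),px(c,[*W(x,y),z]))
for q,z in [((312,144),.097),((260,229),.06),((244,62),.069)]: print(q,ray(c,q,z))
im=cv2.imread("pics/w1.png")[20:260,120:390];cv2.imwrite("pics/w1c.png",cv2.resize(im,None,fx=2.4,fy=2.4,interpolation=cv2.INTER_CUBIC))
```

```text
[[ 0.65808208  0.14671045  0.01      ]
 [ 0.61329539 -0.07457783  0.01      ]
 [ 0.4025819  -0.02970595  0.01      ]
 [ 0.44677256  0.18966669  0.01      ]]
[0.53018298 0.05802334 0.01      ] 0.21553259517262394 0.22477712158903623 -11.75614479565565 -11.415557200075483
pivot [ 0.4690288  -0.01620715] [260.38463355 235.80078035]
post [0.57914116 0.03149263] [317.02381279 149.9452518 ]
tab [0.57958166 0.13466387] [246.19343853  61.3622231 ]
paddle [0.51492642 0.14791904] [194.34691434  94.57774643]
(312, 144) [0.57898427 0.03902808 0.097     ]
(260, 229) [ 0.47425889 -0.00937224  0.06      ]
(244, 62) [0.57764171 0.1355884  0.069     ]
```

View pics/w1c.png

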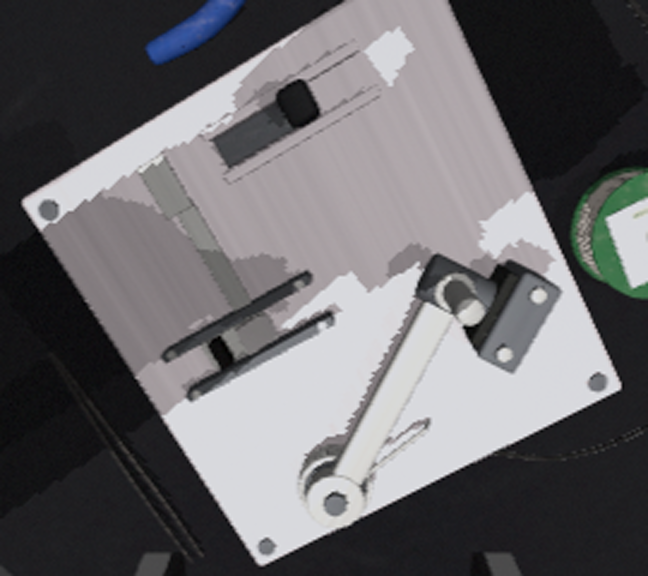

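```bash
python3 -m jog '{"travel":[[14,-5,-25],[14,-5,-25],[14,-6,-25],[13,-6,-25],[0,0,0]],"dr":[[0,0,0],[0,0,0],[0,0,0],[0,0,0],[0,0,0]],"jaw":[90,90,90,90,90]}'
python3 -m jog '{"travel":[[0,0,0],[0,0,-15],[0,0,-15]],"dr":[[0,0,0],[0,0,0],[0,0,0]],"jaw":[90,90,90]}'
python3 - <<'E'
from h import *
s=get_state();im=read_camera("wrist");c=cam("wrist",s)
print(s['contact_force'],s['eef_pos'],s['tcp_rot'])
im=im[:,:,::-1].copy()
print(px(c,[.579,.031,.097]))
cv2.imwrite("pics/w2.png",im)
E
```

```text
time: 2.9
eef_pos: [0.5755, 0.0307, 0.1699]
tcp_rot: [0.908, 0.419, -0.004, -0.002]
contact_force: [-1.0, 0.9, -1.3]
opening: 0.646
time: 3.15
eef_pos: [0.5793, 0.0314, 0.1492]
tcp_rot: [0.908, 0.419, 0.003, 0.002]
contact_force: [-0.2, -0.4, -0.4]
opening: 0.652
[-0.19078805 -0.35319528 -0.38698645] [0.5793278  0.03140583 0.14915729] [0.90782945 0.41932584 0.00292447 0.00172528]
[255.9953155  222.78381551]
```

View pics/w2.png

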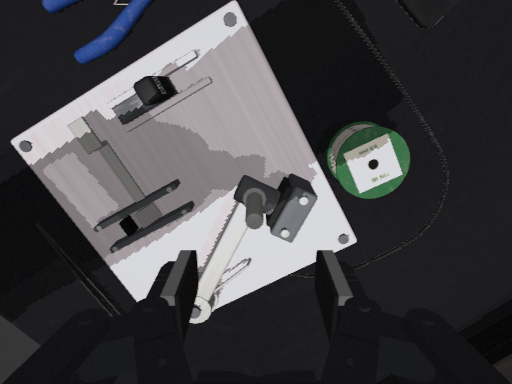

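The post top is at (254,218) against a predicted (256,223), so I correct by about 2 mm, then descend and grip lightly.

```bash
python3 -m jog '{"travel":[[1,2,-25],[0,0,-25],[0,0,-20],[0,0,0],[0,0,0]],"dr":[[0,0,0],[0,0,0],[0,0,0],[0,0,0],[0,0,0]],"jaw":[90,90,90,90,90]}'
python3 -c "
from plant import *
s=get_state();print(s['eef_pos'],s['contact_force'],s['time'])"
```

```text
time: 3.62
eef_pos: [0.5786, 0.0335, 0.0766]
tcp_rot: [0.908, 0.419, 0.0, 0.0]
contact_force: [0.2, -0.4, 1.8]
opening: 0.646
[0.57863548 0.03349792 0.07656884] [ 0.15524547 -0.38302704  1.83557512] 3.6167
```

```bash
python3 -m jog '{"travel":[[0,0,-9],[0,0,0],[0,0,0],[0,0,0],[0,0,0]],"dr":[[0,0,0],[0,0,0],[0,0,0],[0,0,0],[0,0,0]],"jaw":[90,120,150,180,200]}' 40
python3 -m jog '{"travel":[[0,0,0],[0,0,0],[0,0,0],[0,0,0],[0,0,0]],"dr":[[0,0,0],[0,0,0],[0,0,0],[0,0,0],[0,0,0]],"jaw":[230,255,255,255,255]}' 40
python3 -c "
from plant import *
s=get_state();print(s['eef_pos'],s['contact_force'],s['opening'])"
```

```text
time: 4.03
eef_pos: [0.5794, 0.0331, 0.0672]
tcp_rot: [0.908, 0.419, 0.001, 0.0]
contact_force: [-0.0, 0.6, 0.3]
opening: 0.21
time: 4.45
eef_pos: [0.5793, 0.033, 0.0671]
tcp_rot: [0.908, 0.419, 0.0, 0.0]
contact_force: [-1.3, 0.2, 5.4]
opening: 0.129
[0.57931523 0.0330259  0.06705184] [-1.28723601  0.22880362  5.44685518] 0.12888314370364862
```

```bash
cat > arc.py <<'E'
import numpy as np
def P(t): t=np.radians(t); return 120*np.array([np.cos(t),np.sin(t)])
if __name__=="__main__":
    a=np.r_[np.arange(23.4,64,4),np.arange(64.4,92,1)]
    for i in range(1,len(a)): print("%.1f v=%.3f"%(a[i],np.radians(a[i]-23.4)),np.round(P(a[i])-P(a[i-1]),1))
E
python3 arc.py
```

```text
27.4 v=0.070 [-3.6  7.6]
31.4 v=0.140 [-4.1  7.3]
35.4 v=0.209 [-4.6  7. ]
39.4 v=0.279 [-5.1  6.7]
43.4 v=0.349 [-5.5  6.3]
47.4 v=0.419 [-6.   5.9]
51.4 v=0.489 [-6.4  5.5]
55.4 v=0.559 [-6.7  5. ]
59.4 v=0.628 [-7.1  4.5]
63.4 v=0.698 [-7.4  4. ]
64.4 v=0.716 [-1.9  0.9]
65.4 v=0.733 [-1.9  0.9]
66.4 v=0.750 [-1.9  0.9]
67.4 v=0.768 [-1.9  0.8]
68.4 v=0.785 [-1.9  0.8]
69.4 v=0.803 [-2.   0.8]
70.4 v=0.820 [-2.   0.7]
71.4 v=0.838 [-2.   0.7]
72.4 v=0.855 [-2.   0.7]
73.4 v=0.873 [-2.   0.6]
74.4 v=0.890 [-2.   0.6]
75.4 v=0.908 [-2.   0.5]
76.4 v=0.925 [-2.   0.5]
77.4 v=0.942 [-2.   0.5]
78.4 v=0.960 [-2.   0.4]
79.4 v=0.977 [-2.1  0.4]
80.4 v=0.995 [-2.1  0.4]
81.4 v=1.012 [-2.1  0.3]
82.4 v=1.030 [-2.1  0.3]
83.4 v=1.047 [-2.1  0.3]
84.4 v=1.065 [-2.1  0.2]
85.4 v=1.082 [-2.1  0.2]
86.4 v=1.100 [-2.1  0.1]
87.4 v=1.117 [-2.1  0.1]
88.4 v=1.134 [-2.1  0.1]
89.4 v=1.152 [-2.1  0. ]
90.4 v=1.169 [-2.1  0. ]
91.4 v=1.187 [-2.1 -0. ]
```

```bash
cat > st.py <<'E'
from h import *
s=get_state();p=s['eef_pos'];d=(p[:2]-[.469,-.0147])*1e3;t=np.arctan2(d[1],d[0]);F=s['contact_force']
print("t%.2f th %.2f v %.3f r %.1f z %.1f Ft %.2f Fr %.2f Fz %.1f mz %.2f op %.3f"%(s['time'],np.degrees(t),t-np.radians(23.4),np.hypot(*d),p[2]*1e3,-F[0]*np.sin(t)+F[1]*np.cos(t),F[0]*np.cos(t)+F[1]*np.sin(t),F[2],s['wrist_torque'][2],s['opening']))
E
python3 st.py
python3 -m jog '{"travel":[[-3.6,7.6,0],[0,0,0]],"dr":[[0,0,4],[0,0,0]],"jaw":[255,255]}' >/dev/null; python3 st.py
python3 -m jog '{"travel":[[-4.1,7.3,0],[-4.6,7,0],[0,0,0]],"dr":[[0,0,4],[0,0,4],[0,0,0]],"jaw":[255,255,255]}'>/dev/null; python3 st.py
```

```text
t4.45 th 23.39 v -0.000 r 120.2 z 67.1 Ft 0.72 Fr -1.09 Fz 5.4 mz -0.06 op 0.129
t4.62 th 27.38 v 0.069 r 120.1 z 67.0 Ft -2.52 Fr -2.47 Fz 3.6 mz -0.04 op 0.127
t4.87 th 35.42 v 0.210 r 120.0 z 67.0 Ft -3.09 Fr -1.92 Fz 3.7 mz -0.01 op 0.125
```

```bash
python3 -m jog '{"travel":[[-5.1,6.7,0],[-5.5,6.3,0],[-6,5.9,0],[0,0,0]],"dr":[[0,0,4],[0,0,4],[0,0,4],[0,0,0]],"jaw":[255,255,255,255]}' >/dev/null; python3 st.py
python3 -m jog '{"travel":[[-6.4,5.5,0],[-6.7,5,0],[-7.1,4.5,0],[-7.4,4,0],[0,0,0]],"dr":[[0,0,4],[0,0,4],[0,0,4],[0,0,4],[0,0,0]],"jaw":[255,255,255,255,255]}'>/dev/null; python3 st.py
python3 -m jog '{"travel":[[0,0,0],[0,0,0]],"dr":[[0,0,0],[0,0,0]],"jaw":[255,255]}'>/dev/null; python3 st.py
```

```text
t5.20 th 47.36 v 0.418 r 120.0 z 67.1 Ft -5.40 Fr -3.42 Fz 3.4 mz -0.09 op 0.130
t5.62 th 63.22 v 0.695 r 120.0 z 67.1 Ft -4.61 Fr -2.18 Fz 1.7 mz -0.07 op 0.127
t5.78 th 62.77 v 0.687 r 120.0 z 67.0 Ft -5.14 Fr -3.20 Fz 2.6 mz -0.17 op 0.126
```

```bash
python3 -m jog '{"travel":[[-1.9,0.9,0],[0,0,0]],"dr":[[0,0,1],[0,0,0]],"jaw":[255,255]}' >/dev/null; python3 st.py
python3 -m jog '{"travel":[[-1.9,0.9,0],[0,0,0]],"dr":[[0,0,1],[0,0,0]],"jaw":[255,255]}' >/dev/null; python3 st.py
python3 -m jog '{"travel":[[-1.9,0.9,0],[0,0,0]],"dr":[[0,0,1],[0,0,0]],"jaw":[255,255]}' >/dev/null; python3 st.py
python3 -m jog '{"travel":[[-1.9,0.8,0],[0,0,0]],"dr":[[0,0,1],[0,0,0]],"jaw":[255,255]}' >/dev/null; python3 st.py
```

```text
t5.95 th 63.77 v 0.705 r 120.0 z 67.0 Ft -4.69 Fr -3.12 Fz 2.8 mz -0.12 op 0.123
t6.12 th 64.83 v 0.723 r 120.0 z 67.0 Ft -5.01 Fr -2.51 Fz 3.1 mz -0.14 op 0.128
t6.28 th 65.84 v 0.741 r 120.0 z 67.1 Ft -5.50 Fr -2.04 Fz 2.3 mz -0.12 op 0.127
t6.45 th 66.85 v 0.758 r 120.1 z 67.0 Ft -6.51 Fr -2.66 Fz 2.8 mz -0.08 op 0.125
```

```bash
sed -i 's/^s=get_state/import sys\ns=get_state/' st.py; echo 'sys.exit(int(-F[0]*np.sin(t)+F[1]*np.cos(t)<-9.5))' >> st.py
python3 -m jog '{"travel":[[-1,0.4,0],[0,0,0]],"dr":[[0,0,0.5],[0,0,0]],"jaw":[255,255]}' >/dev/null; python3 st.py &&
python3 -m jog '{"travel":[[-1,0.4,0],[0,0,0]],"dr":[[0,0,0.5],[0,0,0]],"jaw":[255,255]}' >/dev/null; python3 st.py &&
python3 -m jog '{"travel":[[-1,0.4,0],[0,0,0]],"dr":[[0,0,0.5],[0,0,0]],"jaw":[255,255]}' >/dev/null; python3 st.py &&
python3 -m jog '{"travel":[[-1,0.4,0],[0,0,0]],"dr":[[0,0,0.5],[0,0,0]],"jaw":[255,255]}' >/dev/null; python3 st.py &&
python3 -m jog '{"travel":[[-1,0.4,0],[0,0,0]],"dr":[[0,0,0.5],[0,0,0]],"jaw":[255,255]}' >/dev/null; python3 st.py &&
python3 -m jog '{"travel":[[-1,0.4,0],[0,0,0]],"dr":[[0,0,0.5],[0,0,0]],"jaw":[255,255]}' >/dev/null; python3 st.py
```

```text
t6.62 th 67.32 v 0.767 r 120.1 z 67.0 Ft -5.93 Fr -3.29 Fz 3.8 mz -0.15 op 0.129
t6.78 th 67.81 v 0.775 r 120.1 z 67.0 Ft -5.26 Fr -3.34 Fz 3.4 mz -0.16 op 0.124
t6.95 th 68.32 v 0.784 r 120.1 z 67.0 Ft -4.83 Fr -3.19 Fz 2.8 mz -0.10 op 0.127
t7.12 th 68.83 v 0.793 r 120.1 z 67.0 Ft -4.52 Fr -2.36 Fz 3.0 mz -0.09 op 0.125
t7.28 th 69.34 v 0.802 r 120.1 z 67.0 Ft -5.62 Fr -3.05 Fz 3.2 mz -0.14 op 0.123
t7.45 th 69.85 v 0.811 r 120.1 z 67.0 Ft -4.92 Fr -3.24 Fz 2.5 mz -0.17 op 0.124
```

```bash
set -e
python3 -m jog '{"travel":[[-1,0.4,0],[0,0,0]],"dr":[[0,0,0.5],[0,0,0]],"jaw":[255,255]}' >/dev/null; python3 st.py
python3 -m jog '{"travel":[[-1,0.4,0],[0,0,0]],"dr":[[0,0,0.5],[0,0,0]],"jaw":[255,255]}' >/dev/null; python3 st.py
python3 -m jog '{"travel":[[-1,0.4,0],[0,0,0]],"dr":[[0,0,0.5],[0,0,0]],"jaw":[255,255]}' >/dev/null; python3 st.py
python3 -m jog '{"travel":[[-1,0.4,0],[0,0,0]],"dr":[[0,0,0.5],[0,0,0]],"jaw":[255,255]}' >/dev/null; python3 st.py
python3 -m jog '{"travel":[[-1,0.3,0],[0,0,0]],"dr":[[0,0,0.5],[0,0,0]],"jaw":[255,255]}' >/dev/null; python3 st.py
python3 -m jog '{"travel":[[-1,0.3,0],[0,0,0]],"dr":[[0,0,0.5],[0,0,0]],"jaw":[255,255]}' >/dev/null; python3 st.py
python3 -m jog '{"travel":[[-1,0.3,0],[0,0,0]],"dr":[[0,0,0.5],[0,0,0]],"jaw":[255,255]}' >/dev/null; python3 st.py
python3 -m jog '{"travel":[[-1,0.3,0],[0,0,0]],"dr":[[0,0,0.5],[0,0,0]],"jaw":[255,255]}' >/dev/null; python3 st.py
```

```text
t7.62 th 70.35 v 0.819 r 120.1 z 67.0 Ft -4.73 Fr -2.88 Fz 3.9 mz -0.10 op 0.127
t7.78 th 70.84 v 0.828 r 120.1 z 67.0 Ft -4.97 Fr -3.55 Fz 3.1 mz -0.15 op 0.122
t7.95 th 71.36 v 0.837 r 120.1 z 67.0 Ft -5.39 Fr -3.09 Fz 3.3 mz -0.12 op 0.130
t8.12 th 71.85 v 0.846 r 120.1 z 67.0 Ft -6.23 Fr -3.32 Fz 3.7 mz -0.14 op 0.127
t8.28 th 72.35 v 0.854 r 120.1 z 67.0 Ft -5.67 Fr -4.73 Fz 3.2 mz -0.10 op 0.122
t8.45 th 72.82 v 0.863 r 120.1 z 67.1 Ft -5.98 Fr -3.37 Fz 2.9 mz -0.15 op 0.125
t8.62 th 73.32 v 0.871 r 120.2 z 67.0 Ft -5.28 Fr -3.12 Fz 2.5 mz -0.18 op 0.123
t8.78 th 73.78 v 0.879 r 120.2 z 67.0 Ft -6.41 Fr -4.71 Fz 2.7 mz -0.15 op 0.129
```

```bash
set -e
python3 -m jog '{"travel":[[-1,0.3,0],[0,0,0]],"dr":[[0,0,0.5],[0,0,0]],"jaw":[255,255]}' >/dev/null; python3 st.py
python3 -m jog '{"travel":[[-1,0.3,0],[0,0,0]],"dr":[[0,0,0.5],[0,0,0]],"jaw":[255,255]}' >/dev/null; python3 st.py
python3 -m jog '{"travel":[[-1,0.3,0],[0,0,0]],"dr":[[0,0,0.5],[0,0,0]],"jaw":[255,255]}' >/dev/null; python3 st.py
python3 -m jog '{"travel":[[-1,0.3,0],[0,0,0]],"dr":[[0,0,0.5],[0,0,0]],"jaw":[255,255]}' >/dev/null; python3 st.py
python3 -m jog '{"travel":[[-1,0.3,0],[0,0,0]],"dr":[[0,0,0.5],[0,0,0]],"jaw":[255,255]}' >/dev/null; python3 st.py
python3 -m jog '{"travel":[[-1,0.2,0],[0,0,0]],"dr":[[0,0,0.5],[0,0,0]],"jaw":[255,255]}' >/dev/null; python3 st.py
python3 -m jog '{"travel":[[-1,0.2,0],[0,0,0]],"dr":[[0,0,0.5],[0,0,0]],"jaw":[255,255]}' >/dev/null; python3 st.py
python3 -m jog '{"travel":[[-1,0.2,0],[0,0,0]],"dr":[[0,0,0.5],[0,0,0]],"jaw":[255,255]}' >/dev/null; python3 st.py
```

```text
t8.95 th 74.23 v 0.887 r 120.2 z 67.0 Ft -5.07 Fr -4.36 Fz 2.9 mz -0.11 op 0.125
t9.12 th 74.74 v 0.896 r 120.2 z 67.0 Ft -5.28 Fr -3.91 Fz 1.9 mz -0.17 op 0.125
t9.28 th 75.20 v 0.904 r 120.2 z 67.1 Ft -4.90 Fr -4.38 Fz 2.3 mz -0.13 op 0.124
t9.45 th 75.69 v 0.913 r 120.2 z 67.0 Ft -5.36 Fr -4.57 Fz 3.0 mz -0.14 op 0.123
t9.62 th 76.17 v 0.921 r 120.2 z 67.1 Ft -6.36 Fr -4.27 Fz 2.7 mz -0.17 op 0.122
t9.78 th 76.64 v 0.929 r 120.2 z 67.1 Ft -5.17 Fr -4.56 Fz 2.3 mz -0.12 op 0.125
t9.95 th 77.14 v 0.938 r 120.2 z 67.0 Ft -6.20 Fr -3.40 Fz 1.6 mz -0.16 op 0.124
t10.12 th 77.62 v 0.946 r 120.2 z 67.0 Ft -6.49 Fr -3.62 Fz 2.8 mz -0.16 op 0.122
```

```bash
set -e
python3 -m jog '{"travel":[[-1,0.1,0],[0,0,0]],"dr":[[0,0,0.5],[0,0,0]],"jaw":[255,255]}' >/dev/null; python3 st.py
python3 -m jog '{"travel":[[-1,0.1,0],[0,0,0]],"dr":[[0,0,0.5],[0,0,0]],"jaw":[255,255]}' >/dev/null; python3 st.py
python3 -m jog '{"travel":[[-1,0.1,0],[0,0,0]],"dr":[[0,0,0.5],[0,0,0]],"jaw":[255,255]}' >/dev/null; python3 st.py
python3 -m jog '{"travel":[[-1,0.2,0],[0,0,0]],"dr":[[0,0,0.5],[0,0,0]],"jaw":[255,255]}' >/dev/null; python3 st.py
python3 -m jog '{"travel":[[-1,0.2,0],[0,0,0]],"dr":[[0,0,0.5],[0,0,0]],"jaw":[255,255]}' >/dev/null; python3 st.py
python3 -m jog '{"travel":[[-1,0.2,0],[0,0,0]],"dr":[[0,0,0.5],[0,0,0]],"jaw":[255,255]}' >/dev/null; python3 st.py
python3 -m jog '{"travel":[[-1,0.2,0],[0,0,0]],"dr":[[0,0,0.5],[0,0,0]],"jaw":[255,255]}' >/dev/null; python3 st.py
python3 -m jog '{"travel":[[-1,0.2,0],[0,0,0]],"dr":[[0,0,0.5],[0,0,0]],"jaw":[255,255]}' >/dev/null; python3 st.py
```

```text
t10.28 th 78.07 v 0.954 r 120.3 z 67.0 Ft -5.45 Fr -4.20 Fz 2.0 mz -0.15 op 0.124
t10.45 th 78.51 v 0.962 r 120.3 z 67.1 Ft -5.70 Fr -3.84 Fz 1.5 mz -0.16 op 0.126
t10.62 th 79.03 v 0.971 r 120.3 z 67.0 Ft -6.67 Fr -2.91 Fz 1.4 mz -0.22 op 0.123
t10.78 th 79.52 v 0.979 r 120.3 z 67.1 Ft -6.09 Fr -3.51 Fz 1.3 mz -0.17 op 0.127
t10.95 th 80.05 v 0.989 r 120.3 z 67.0 Ft -4.80 Fr -3.47 Fz 0.4 mz -0.19 op 0.129
t11.12 th 80.52 v 0.997 r 120.3 z 67.1 Ft -5.43 Fr -2.52 Fz 1.4 mz -0.21 op 0.126
t11.28 th 81.02 v 1.006 r 120.3 z 67.0 Ft -5.08 Fr -3.03 Fz 2.2 mz -0.16 op 0.123
t11.45 th 81.56 v 1.015 r 120.3 z 67.0 Ft -4.40 Fr -4.38 Fz 1.7 mz -0.18 op 0.125
```

```bash
set -e
python3 -m jog '{"travel":[[-1,0.1,0],[0,0,0]],"dr":[[0,0,0.5],[0,0,0]],"jaw":[255,255]}' >/dev/null; python3 st.py
python3 -m jog '{"travel":[[-1,0.1,0],[0,0,0]],"dr":[[0,0,0.5],[0,0,0]],"jaw":[255,255]}' >/dev/null; python3 st.py
python3 -m jog '{"travel":[[-1,0.1,0],[0,0,0]],"dr":[[0,0,0.5],[0,0,0]],"jaw":[255,255]}' >/dev/null; python3 st.py
python3 -m jog '{"travel":[[-1,0.1,0],[0,0,0]],"dr":[[0,0,0.5],[0,0,0]],"jaw":[255,255]}' >/dev/null; python3 st.py
python3 -m jog '{"travel":[[-1,0.1,0],[0,0,0]],"dr":[[0,0,0.5],[0,0,0]],"jaw":[255,255]}' >/dev/null; python3 st.py
```

```text
t11.62 th 82.05 v 1.024 r 120.3 z 67.0 Ft -5.29 Fr -4.97 Fz 1.9 mz -0.09 op 0.125
t11.78 th 82.56 v 1.032 r 120.3 z 67.0 Ft -4.71 Fr -3.67 Fz 2.9 mz -0.14 op 0.123
t11.95 th 83.07 v 1.041 r 120.4 z 67.0 Ft -3.91 Fr -3.60 Fz 2.8 mz -0.15 op 0.129
t12.12 th 83.51 v 1.049 r 120.4 z 67.0 Ft -5.06 Fr -4.14 Fz 2.6 mz -0.22 op 0.125
t12.28 th 83.91 v 1.056 r 120.4 z 67.0 Ft -5.42 Fr -3.17 Fz 3.3 mz -0.20 op 0.126
```

```bash
set -e
python3 -m jog '{"travel":[[-1,0,0],[0,0,0]],"dr":[[0,0,0.5],[0,0,0]],"jaw":[255,255]}' >/dev/null; python3 st.py
python3 -m jog '{"travel":[[-1,0,0],[0,0,0]],"dr":[[0,0,0.5],[0,0,0]],"jaw":[255,255]}' >/dev/null; python3 st.py
python3 -m jog '{"travel":[[-1,0.1,0],[0,0,0]],"dr":[[0,0,0.5],[0,0,0]],"jaw":[255,255]}' >/dev/null; python3 st.py
python3 -m jog '{"travel":[[-1,0,0],[0,0,0]],"dr":[[0,0,0.5],[0,0,0]],"jaw":[255,255]}' >/dev/null; python3 st.py
python3 -m jog '{"travel":[[-1,0.1,0],[0,0,0]],"dr":[[0,0,0.5],[0,0,0]],"jaw":[255,255]}' >/dev/null; python3 st.py
```

```text
t12.45 th 84.36 v 1.064 r 120.4 z 67.1 Ft -5.29 Fr -2.78 Fz 1.0 mz -0.25 op 0.123
t12.62 th 84.83 v 1.072 r 120.4 z 67.1 Ft -5.61 Fr -2.58 Fz 1.0 mz -0.24 op 0.122
t12.78 th 85.21 v 1.079 r 120.4 z 67.1 Ft -6.21 Fr -2.87 Fz 0.3 mz -0.30 op 0.125
t12.95 th 85.49 v 1.084 r 120.4 z 67.1 Ft -7.10 Fr -2.00 Fz -0.6 mz -0.32 op 0.125
t13.12 th 85.75 v 1.088 r 120.4 z 67.1 Ft -8.89 Fr -2.49 Fz -2.9 mz -0.29 op 0.128
```

```bash
set -e
python3 st.py
python3 -m jog '{"travel":[[1,0,0],[0,0,0]],"dr":[[0,0,-0.5],[0,0,0]],"jaw":[255,255]}' >/dev/null; python3 st.py
python3 -m jog '{"travel":[[1,-0.1,0],[0,0,0]],"dr":[[0,0,-0.5],[0,0,0]],"jaw":[255,255]}' >/dev/null; python3 st.py
python3 -m jog '{"travel":[[1,0,0],[0,0,0]],"dr":[[0,0,-0.5],[0,0,0]],"jaw":[255,255]}' >/dev/null; python3 st.py
python3 -m jog '{"travel":[[1,-0.1,0],[0,0,0]],"dr":[[0,0,-0.5],[0,0,0]],"jaw":[255,255]}' >/dev/null; python3 st.py
```

```text
t13.12 th 85.75 v 1.088 r 120.4 z 67.1 Ft -8.89 Fr -2.49 Fz -2.9 mz -0.29 op 0.128
t13.28 th 85.42 v 1.082 r 120.4 z 67.0 Ft -7.31 Fr -2.04 Fz 0.4 mz -0.25 op 0.127
t13.45 th 85.13 v 1.077 r 120.4 z 67.1 Ft -5.95 Fr -1.83 Fz 1.1 mz -0.24 op 0.123
t13.62 th 84.75 v 1.071 r 120.4 z 67.0 Ft -5.49 Fr -2.64 Fz 1.7 mz -0.18 op 0.121
t13.78 th 84.28 v 1.063 r 120.4 z 67.0 Ft -4.77 Fr -2.59 Fz 1.4 mz -0.22 op 0.123
```

```bash
set -e
python3 -m jog '{"travel":[[1,-0.1,0],[0,0,0]],"dr":[[0,0,-0.5],[0,0,0]],"jaw":[255,255]}' >/dev/null; python3 st.py
python3 -m jog '{"travel":[[1,-0.1,0],[0,0,0]],"dr":[[0,0,-0.5],[0,0,0]],"jaw":[255,255]}' >/dev/null; python3 st.py
python3 -m jog '{"travel":[[1,-0.1,0],[0,0,0]],"dr":[[0,0,-0.5],[0,0,0]],"jaw":[255,255]}' >/dev/null; python3 st.py
python3 -m jog '{"travel":[[0,0,0],[0,0,0]],"dr":[[0,0,0],[0,0,0]],"jaw":[255,255]}' >/dev/null; python3 st.py
```

```text
t13.95 th 83.80 v 1.054 r 120.4 z 67.1 Ft -4.91 Fr -3.25 Fz 2.1 mz -0.23 op 0.127
t14.12 th 83.47 v 1.048 r 120.4 z 67.0 Ft -4.85 Fr -2.69 Fz 3.8 mz -0.21 op 0.121
t14.28 th 83.37 v 1.047 r 120.4 z 67.0 Ft -2.85 Fr -3.13 Fz 5.4 mz -0.16 op 0.126
t14.45 th 83.39 v 1.047 r 120.4 z 67.0 Ft -3.84 Fr -4.01 Fz 4.5 mz -0.19 op 0.124
```

```bash
set -e
python3 -m jog '{"travel":[[1,-0.1,0],[0,0,0]],"dr":[[0,0,-0.3],[0,0,0]],"jaw":[255,255]}' >/dev/null; python3 st.py
python3 -m jog '{"travel":[[0.5,0,0],[0,0,0]],"dr":[[0,0,0],[0,0,0]],"jaw":[255,255]}' >/dev/null; python3 st.py
python3 -m jog '{"travel":[[0,0,0],[0,0,0]],"dr":[[0,0,0],[0,0,0]],"jaw":[255,255]}' >/dev/null; python3 st.py
```

```text
t14.62 th 83.24 v 1.044 r 120.4 z 67.0 Ft -0.19 Fr -4.22 Fz 6.3 mz -0.12 op 0.125
t14.78 th 83.21 v 1.044 r 120.4 z 67.0 Ft -0.35 Fr -4.19 Fz 8.2 mz -0.13 op 0.125
t14.95 th 83.21 v 1.044 r 120.4 z 67.0 Ft 0.23 Fr -4.76 Fz 7.9 mz -0.10 op 0.124
```

The arm stopped following at v≈1.045 and the force at the post fell to zero, so the catch carries it. I'll release slowly.

```bash
set -e
python3 -m jog '{"travel":[[0.3,0,0],[0,0,0],[0,0,0]],"dr":[[0,0,0],[0,0,0],[0,0,0]],"jaw":[255,255,255]}' 20 >/dev/null; python3 st.py
python3 -m jog '{"travel":[[0,0,0],[0,0,0],[0,0,0],[0,0,0]],"dr":[[0,0,0],[0,0,0],[0,0,0],[0,0,0]],"jaw":[215,210,200,190]}' >/dev/null; python3 st.py
python3 -m jog '{"travel":[[0,0,0],[0,0,0],[0,0,0],[0,0,0]],"dr":[[0,0,0],[0,0,0],[0,0,0],[0,0,0]],"jaw":[170,150,130,110]}' >/dev/null; python3 st.py
python3 - <<'E'
from h import *
s=get_state();im=read_camera("wrist");cv2.imwrite("pics/w3.png",im[:,:,::-1])
E
```

```text
t15.20 th 83.16 v 1.043 r 120.4 z 67.0 Ft 0.99 Fr -4.00 Fz 8.3 mz -0.21 op 0.126
t15.53 th 83.73 v 1.053 r 120.9 z 65.2 Ft 1.03 Fr -0.00 Fz -0.7 mz 0.05 op 0.256
t15.87 th 83.12 v 1.042 r 120.8 z 66.2 Ft -0.29 Fr 0.04 Fz 0.3 mz 0.01 op 0.569
```

View pics/w3.png

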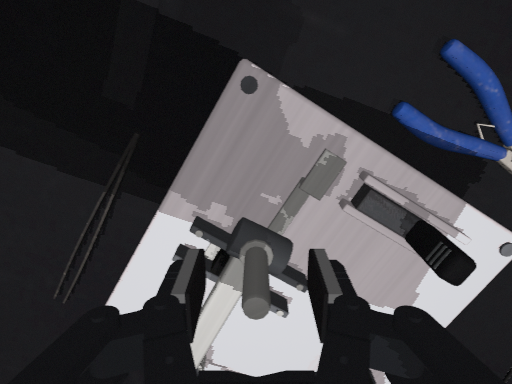

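The post stands free between the open fingers at (256,300), with the arm held over the catch at (225,255). The tab is at (440,250), still off. Next I'll lift, turn to align with the slide, and measure the tab.

```bash
set -e
python3 -m jog '{"travel":[[0,0,20],[0,0,25],[0,0,25],[0,0,25],[0,0,25]],"dr":[[0,0,0],[0,0,0],[0,0,0],[0,0,0],[0,0,0]],"jaw":[110,110,110,110,110]}'
python3 -m jog '{"travel":[[25,5,10],[25,5,10],[25,5,10],[15,5,10],[0,0,0]],"dr":[[0,0,-6],[0,0,-6],[0,0,-6],[0,0,-6],[0,0,-6]],"jaw":[110,150,200,255,255]}'
python3 -m jog '{"travel":[[0,0,0],[0,0,0],[0,0,0]],"dr":[[0,0,-1],[0,0,0],[0,0,0]],"jaw":[255,255,255]}'
python3 - <<'E'
from h import *
s=get_state();im=read_camera("wrist");cv2.imwrite("pics/w4.png",im[:,:,::-1]);np.save("s4.npy",s,allow_pickle=True)
print(s['eef_pos'],s['tcp_rot'],s['qpos'])
th=np.radians(-11.6);R=np.array([[np.cos(th),-np.sin(th)],[np.sin(th),np.cos(th)]]);c=cam("wrist",s)
for x,y,z in [(33,85,69),(-55,34.6,97),(66,85,0)]: X=np.r_[np.array([.5298,.0575])+R@[x/1e3,y/1e3],z/1e3];print(X,px(c,X))
E
```

```text
time: 16.33
eef_pos: [0.4833, 0.1051, 0.1875]
tcp_rot: [0.575, 0.818, -0.0, -0.0]
contact_force: [0.2, 0.1, 0.1]
opening: 0.567
time: 16.75
eef_pos: [0.5771, 0.1256, 0.2291]
tcp_rot: [0.769, 0.639, 0.002, 0.002]
contact_force: [-0.2, 0.0, 0.4]
opening: 0.009
time: 17.0
eef_pos: [0.5727, 0.1251, 0.2255]
tcp_rot: [0.772, 0.635, -0.001, -0.0]
contact_force: [0.7, -1.4, -0.5]
opening: 0.003
[0.57274624 0.12506069 0.22552137] [ 7.72352070e-01  6.35194188e-01 -6.36063480e-04 -4.68400237e-04] [ 4.20115328e-02  9.82798535e-02  1.80501912e+00 -1.92190048e-05
  1.23987342e+00  2.36293769e-01]
[0.57921761 0.13412832 0.069     ] [260.94167265 164.79683959]
[0.48288066 0.10245259 0.097     ] [160.29634056 227.88642182]
[0.61154359 0.12749275 0.        ] [290.08678652 149.67731246]
```

View pics/w4.png

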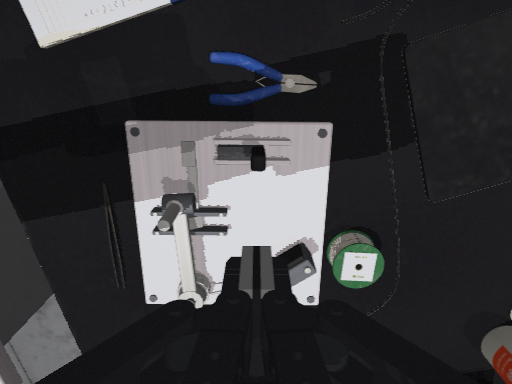

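```bash
set -e
python3 - <<'E'
from h import *
c=cam("top")
for q in [(190,165),(390,150),(575,125)]:
  print([np.round(ray(c,np.array(q)*.64,z)[:2],3) for z in (.05,.15,.25)])
E
python3 -m jog '{"travel":[[20,1,-20],[20,1,-20],[0,0,-20],[0,0,-20],[0,0,0]],"dr":[[0,0,-0.5],[0,0,0],[0,0,0],[0,0,0],[0,0,0]],"jaw":[255,255,255,255,255]}'
python3 -m jog '{"travel":[[0,0,-20],[0,0,-20],[0,0,-20],[0,0,0],[0,0,0]],"dr":[[0,0,0],[0,0,0],[0,0,0],[0,0,0],[0,0,0]],"jaw":[255,255,255,255,255]}'
```

```text
[array([0.763, 0.395]), array([0.73 , 0.357]), array([0.696, 0.319])]
[array([0.79 , 0.075]), array([0.754, 0.073]), array([0.718, 0.072])]
[array([ 0.834, -0.224]), array([ 0.793, -0.191]), array([ 0.752, -0.159])]
time: 17.47
eef_pos: [0.6099, 0.1268, 0.1406]
tcp_rot: [0.775, 0.631, -0.004, -0.003]
contact_force: [-0.6, -0.3, -0.6]
opening: 0.001
time: 17.88
eef_pos: [0.6127, 0.1271, 0.0861]
tcp_rot: [0.776, 0.631, -0.001, -0.001]
contact_force: [0.3, -1.2, 0.6]
opening: 0.0
```

```bash
set -e
cat > sp.py <<'E'
from h import *
s=get_state();d=s['eef_pos'][:2]-[.5298,.0575];th=np.radians(-11.6);u=np.array([np.cos(th),np.sin(th)]);v=np.array([-u[1],u[0]]);F=s['contact_force']
print("t%.2f rig %.1f %.1f z %.1f Fx %.2f Fy %.2f Fz %.2f"%(s['time'],d@u*1e3,d@v*1e3,s['eef_pos'][2]*1e3,F[:2]@u,F[:2]@v,F[2]))
import sys;sys.exit(int(F[:2]@u>6))
E
python3 -m jog '{"travel":[[0,0,-20],[0,0,-20],[0,0,-4],[0,0,0],[0,0,0]],"dr":[[0,0,0],[0,0,0],[0,0,0],[0,0,0],[0,0,0]],"jaw":[255,255,255,255,255]}' >/dev/null; python3 sp.py
python3 -m jog '{"travel":[[-4.9,1,0],[0,0,0]],"dr":[[0,0,0],[0,0,0]],"jaw":[255,255]}' >/dev/null; python3 sp.py
python3 -m jog '{"travel":[[-4.9,1,0],[0,0,0]],"dr":[[0,0,0],[0,0,0]],"jaw":[255,255]}' >/dev/null; python3 sp.py
python3 -m jog '{"travel":[[-4.9,1,0],[0,0,0]],"dr":[[0,0,0],[0,0,0]],"jaw":[255,255]}' >/dev/null; python3 sp.py
python3 -m jog '{"travel":[[-4.9,1,0],[0,0,0]],"dr":[[0,0,0],[0,0,0]],"jaw":[255,255]}' >/dev/null; python3 sp.py
python3 -m jog '{"travel":[[-4.9,1,0],[0,0,0]],"dr":[[0,0,0],[0,0,0]],"jaw":[255,255]}' >/dev/null; python3 sp.py
python3 -m jog '{"travel":[[-4.9,1,0],[0,0,0]],"dr":[[0,0,0],[0,0,0]],"jaw":[255,255]}' >/dev/null; python3 sp.py
```

```text
t18.30 rig 69.0 85.3 z 44.1 Fx 0.57 Fy 0.05 Fz 1.08
t18.47 rig 63.3 85.4 z 44.0 Fx -0.49 Fy 0.44 Fz -0.09
t18.63 rig 57.4 85.2 z 42.9 Fx 0.65 Fy 0.19 Fz -0.00
t18.80 rig 52.1 85.1 z 42.3 Fx -0.75 Fy 0.30 Fz -0.18
t18.97 rig 47.7 85.1 z 42.4 Fx 0.24 Fy -0.18 Fz -0.20
t19.13 rig 42.6 85.1 z 42.4 Fx -0.19 Fy 0.24 Fz -0.44
t19.30 rig 37.4 85.1 z 42.3 Fx 0.29 Fy -0.25 Fz 0.30
```

Run:
```python
from h import *
s=get_state();im=read_camera("wrist");cv2.imwrite("pics/w5.png",im[:,:,::-1])
print(s['contact_force'],s['wrist_torque'])
```

```text
[ 0.23280469 -0.30764948  0.30175789] [-0.02700155 -0.09049742  0.00591868]
```

View pics/w5.png

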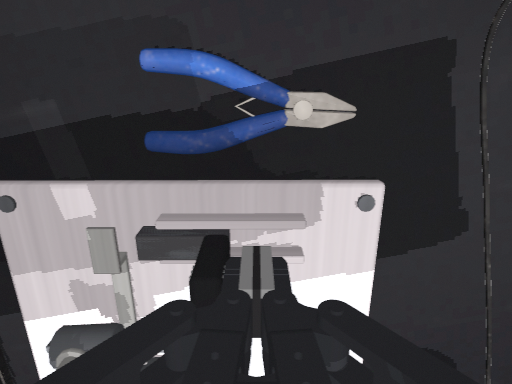

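The tab (column 210) is against the closed fingers (column 256), and the slide has already moved about 15 mm. I keep pushing, with a force guard.

```bash
set -e
python3 -m jog '{"travel":[[-4.9,1,0]],"dr":[[0,0,0]],"jaw":[255]}' >/dev/null; python3 sp.py
python3 -m jog '{"travel":[[-4.9,1,0]],"dr":[[0,0,0]],"jaw":[255]}' >/dev/null; python3 sp.py
python3 -m jog '{"travel":[[-2,0.4,0],[0,0,0]],"dr":[[0,0,0],[0,0,0]],"jaw":[255,255]}' >/dev/null; python3 sp.py
python3 -m jog '{"travel":[[-2,0.4,0]],"dr":[[0,0,0]],"jaw":[255]}' >/dev/null; python3 sp.py
python3 -m jog '{"travel":[[-1,0.2,0]],"dr":[[0,0,0]],"jaw":[255]}' >/dev/null; python3 sp.py
python3 -m jog '{"travel":[[-1,0.2,0]],"dr":[[0,0,0]],"jaw":[255]}' >/dev/null; python3 sp.py
python3 -m jog '{"travel":[[-1,0.2,0]],"dr":[[0,0,0]],"jaw":[255]}' >/dev/null; python3 sp.py
python3 -m jog '{"travel":[[-1,0.2,0]],"dr":[[0,0,0]],"jaw":[255]}' >/dev/null; python3 sp.py
```

```text
t19.43 rig 33.6 85.0 z 42.4 Fx 1.57 Fy 0.18 Fz -1.21
t19.52 rig 28.1 85.0 z 42.4 Fx 2.06 Fy 0.11 Fz 1.08
t19.68 rig 25.2 85.0 z 42.3 Fx 0.79 Fy -0.68 Fz -0.09
t19.77 rig 23.9 85.0 z 42.3 Fx 0.79 Fy -0.73 Fz -0.36
t19.85 rig 22.8 85.0 z 42.4 Fx 1.85 Fy 0.72 Fz 0.24
t19.93 rig 21.9 85.0 z 42.3 Fx 1.77 Fy 0.14 Fz 0.09
t20.02 rig 20.9 85.0 z 42.4 Fx 1.48 Fy 0.34 Fz 0.29
t20.10 rig 19.9 85.0 z 42.3 Fx 1.27 Fy 0.30 Fz 0.60
```

Force while moving is about 1.5–2 N, so the tab is sliding. I continue in 1 mm steps to the stop.

```bash
set -e
python3 -m jog '{"travel":[[-1,0.2,0]],"dr":[[0,0,0]],"jaw":[255]}' >/dev/null; python3 sp.py
python3 -m jog '{"travel":[[-1,0.2,0]],"dr":[[0,0,0]],"jaw":[255]}' >/dev/null; python3 sp.py
python3 -m jog '{"travel":[[-1,0.2,0]],"dr":[[0,0,0]],"jaw":[255]}' >/dev/null; python3 sp.py
python3 -m jog '{"travel":[[-1,0.2,0]],"dr":[[0,0,0]],"jaw":[255]}' >/dev/null; python3 sp.py
python3 -m jog '{"travel":[[-1,0.2,0]],"dr":[[0,0,0]],"jaw":[255]}' >/dev/null; python3 sp.py
python3 -m jog '{"travel":[[-1,0.2,0]],"dr":[[0,0,0]],"jaw":[255]}' >/dev/null; python3 sp.py
python3 -m jog '{"travel":[[-1,0.2,0]],"dr":[[0,0,0]],"jaw":[255]}' >/dev/null; python3 sp.py
python3 -m jog '{"travel":[[-1,0.2,0]],"dr":[[0,0,0]],"jaw":[255]}' >/dev/null; python3 sp.py
```

```text
t20.18 rig 18.8 85.0 z 42.3 Fx 0.35 Fy 0.85 Fz 0.43
t20.27 rig 17.8 85.0 z 42.3 Fx 2.32 Fy 1.07 Fz -0.03
t20.35 rig 16.7 85.0 z 42.3 Fx 1.80 Fy 0.98 Fz -0.36
t20.43 rig 16.1 85.0 z 42.5 Fx 3.20 Fy 0.57 Fz -1.19
t20.52 rig 15.9 85.0 z 42.6 Fx 6.45 Fy 0.86 Fz -2.78
```

The stop is felt: the tool stalls at 15.9 and the force rises to 6.5 N. I'll add a small final push, back off, lift and look.

```bash
python3 -m jog '{"travel":[[-0.5,0.1,0],[0,0,0]],"dr":[[0,0,0],[0,0,0]],"jaw":[255,255]}' >/dev/null; python3 sp.py
python3 -m jog '{"travel":[[5,-1,0],[10,-2,0],[10,-2,0],[10,-2,0],[0,0,25]],"dr":[[0,0,0],[0,0,0],[0,0,0],[0,0,0],[0,0,0]],"jaw":[255,255,255,255,255]}' >/dev/null
python3 -m jog '{"travel":[[0,0,35],[0,0,35],[0,0,35],[0,0,35],[0,0,0]],"dr":[[0,0,0],[0,0,0],[0,0,0],[0,0,0],[0,0,0]],"jaw":[255,255,255,255,255]}' >/dev/null
python3 -m jog '{"travel":[[-20,0,0],[-20,0,0],[0,0,0],[0,0,0]],"dr":[[0,0,0],[0,0,0],[0,0,0],[0,0,0]],"jaw":[255,255,255,255]}'; python3 sp.py
python3 - <<'E'
from h import *
s=get_state();im=read_camera("wrist")[:,:,::-1].copy()
th=np.radians(-11.6);R=np.array([[np.cos(th),-np.sin(th)],[np.sin(th),np.cos(th)]]);c=cam("wrist",s)
for x,y,z in [(-3,85,69),(-33,85,31)]: X=np.r_[np.array([.5298,.0575])+R@[x/1e3,y/1e3],z/1e3];print(px(c,X))
cv2.imwrite("pics/w6.png",cv2.resize(im[60:330,60:400],None,fx=2.2,fy=2.2,interpolation=cv2.INTER_CUBIC))
E
```

```text
t20.68 rig 15.9 85.0 z 42.6 Fx 6.41 Fy 1.29 Fz -2.88
time: 21.85
eef_pos: [0.5557, 0.1308, 0.2072]
tcp_rot: [0.776, 0.631, -0.0, -0.0]
contact_force: [-0.5, -0.6, -0.3]
opening: 0.002
t21.85 rig 10.7 77.0 z 207.2 Fx -0.39 Fy -0.68 Fz -0.31
[239.69163584 172.59254721]
[210.36043475 162.23000128]
```

View pics/w6.png

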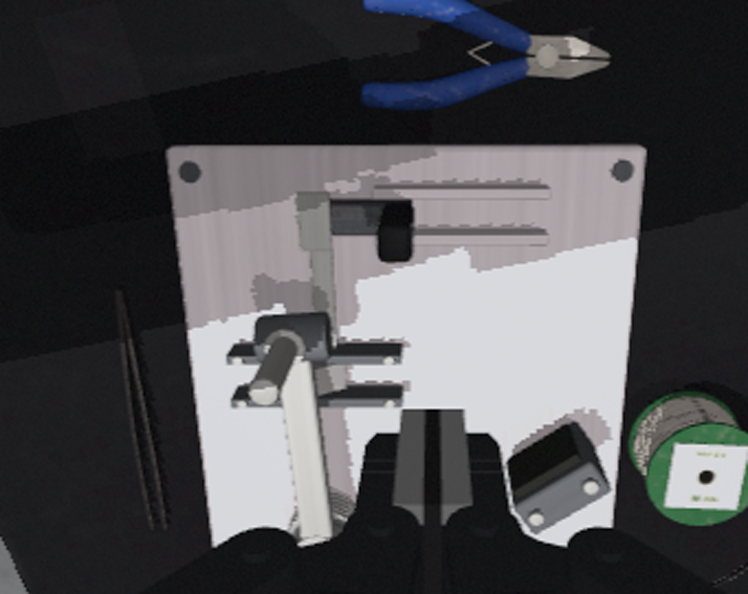

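The tab top is at full-image pixel (239,171) against (240,173) predicted for fully home. The slide runs under the paddle, the arm is still cocked over the catch, and the bystanders lie as before. I'm handing in.

```bash
python3 -c "
from plant import *
print(get_state()['contact_force'],sign_off())"
```

```text
the job is handed in; nothing more can be done
[-0.4255424   0.33943938  0.07929309] None
```

The striker is cocked on the catch, the safety tab is fully home, and I handed the job in at about 22 s of the 64 s. `sign_off()` reported no verdict.

- **Getting there:** I retracted and swung inside the upright pole that stands between the start position and the rig.
- **Cocking:** I gripped the post and drew it along its arc in 1 mm steps. I stopped at v≈1.088 with about 8.9 N at the post, roughly 3.5 N above the spring, which is a light touch on the buffer.
- **Release:** Easing forward, the arm stopped following at v≈1.045. The force at the post fell to zero before I opened the jaws slowly, so the arm did not snap.
- **Safety tab:** I pushed it with the closed fingers against 1–2 N of friction. At the end stop the force rose to 6.5 N and the tool moved no further.

**Last checks:** The final picture shows the tab within 2 px of its predicted home position, the arm still held by the catch, the tweezers, spool and cutters where they lay, and the robot clear with near-zero force.

**What disagreed:**
- The catch's click was lost in about 0.5–1 N of force noise while drawing. I know the arm is hooked only from the buffer touch and from its not following forward.
- The tab stopped about 2.6 mm farther on than I had reckoned from an assumed finger thickness.

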